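# Shut and latch the topping case

## Task

Shut the chilled topping case on the sushi counter: slide its lid fully home with the blue rail, then swing the red latch handle round towards the lid, up over its brass cam, until it drops fully into the low notch. Be gentle with the handle and do not force it against its stop once it has dropped; leave the bowl, the plate and the bottle where they stand, and let go at the end.

Things in the scene. Friction and masses are not known exactly. Their poses are not given: they have to be found in the camera images.
- case: white chilled case fixed on the counter, 320 (x) x 380 (y) x 100 mm high. Origin: centre of its underside; x points to its back, y to its left (seen from the robot), z up. Its flat top deck is 100 mm above the origin. The open well lies under the left half of the deck; the strip in front of x = -45 mm carries the latch.
- lid (a joint): how far the grey sliding lid is open (m): 0 fully home (a rigid stop), up to 0.165; it opens towards the case's -y and is pushed home towards +y. Sliding friction about 3 N. It starts 0.10 to 0.15 open. The lid's flat panel lies on the +y side of its blue rail; the deck on the -y side is clear.
- lid_rail (a point): centre of the outer (-y) face of the blue upright rail on the lid's trailing edge; moves with the lid. The rail is 188 mm long along the case's x, 14 mm thick and reaches from 5 to 65 mm above the deck; this point is 35 mm above the deck. Push this face towards the case's +y. Axes as the case's. With the lid home the face is 20 mm to the +y side of the latch pivot.
- latch_pivot (a point): point on the deck on the upright axis of the latch handle, in front of the lid; fixed to the case at (-103, -30, 100) mm from its origin, axes as the case's. Round it on the deck lies a brass cam ring of 40 mm mean radius, 18 mm wide: flat land 6 mm high, ramp up to 16 mm, then a short flat top, a gap with upright walls (the notch), then a stop post 32 mm high.
- latch_grip (a point): point on the latch handle's centre line, 120 mm from the pivot axis, mid height of the bar (44 mm above the deck at lift 0). The level bar reaches 152 mm from the axis; its outer 78 mm is a red grip 18 mm wide, 20 mm high, with clear deck below. The point turns with the handle: its y axis points to the pivot axis, its x axis the way the grip moves as the swing grows.
- latch_swing (a joint): swing of the handle about its upright axis (rad), growing anticlockwise from above: 0 points to the case's -y (unlatched), 1.57 to its +x. Starts at -0.2 to 0; stays where it is left on the flat. The lid's rail blocks the swing while the lid is open. Pushing 120 mm from the axis takes 1 to 2 N on the flat, 4 to 11 N up the ramp. In the notch it has about 0.06 rad of play.
- latch_lift (a joint): height of the handle above its lowest position (m); a spring presses it down (12 to 17 N). A roller under the bar rides the brass cam: lift about 0.005 on the land, 0.014 on top, 0 in the notch; the stop post lets it go no further. The cam is set differently each time: the notch's middle is at a swing of 0.85 to 1.55; the ramp starts 0.68 and ends 0.25 rad before it.
- bowl: white bowl, 110 mm across, 55 mm high, standing loose on the counter, origin centre of its underside; leave it alone
- plate: grey-green round plate, 130 mm across, 20 mm high, loose on the counter, origin centre of its underside; leave it alone
- bottle: clear bottle with a blue cap, 62 mm across, 170 mm high, loose on the counter, origin centre of its underside; leave it alone

How it is judged (in metres and radians):
On the way, in this order (a step that is already met when the one before it is completed fails the run):
1. the lid is slid home while the latch handle is still down on the flat land (value of joint lid below 0.004 m and value of joint latch_lift below 0.0095 m), for 0.1 s.
2. the handle is lifted on the cam (value of joint latch_lift above 0.0105 m), for 0.02 s.
3. the handle drops into the low notch (value of joint latch_lift below 0.0025 m and value of joint latch_swing above 0.7 rad), for 0.2 s.
At the end, for the whole second after the job is handed in: the lid is within 4 mm of fully home, the latch handle is swung round more than 0.7 rad and sits within 2.5 mm of its lowest position, in the notch, and bowl, plate and bottle are each within 20 mm of where they started (all of step 3 and value of joint lid below 0.004 m and distance of each of bowl, plate, bottle from where it was at the start of the episode below 0.02 m); the robot touches nothing.
It fails at once if the latch handle is forced: the robot presses on it with more than 30 N (contact force between any of the arm, the fingers and latch_swing above 30 N).
It fails at once if bowl, plate or bottle is moved by more than 20 mm or the bottle tipped (distance of any of bowl, plate, bottle from where it was at the start of the episode above 0.02 m or angle between bottle's own z axis and vertical above 0.4 rad).
It also fails if it takes over 54 s, if anything falls off the work surface, if the arm or the gripper's body presses on something with over 40 N, if the wrist force passes 120 N, or if a joint passes its speed limit or range.

## Robot

A 7-joint arm with a two-finger parallel gripper is mounted at the origin on the work surface. World frame = base frame: x ahead of the robot, y to its left, z up, the work surface at z = 0. Lengths are in mm, angles in rad, forces in N, time in s.
With the tool pointing down it reaches from about 350 to 900 mm from the base axis. Payload 7.2 kg.
Tool frame: the origin (TCP) lies on the mounting face of the last link; the fingertips stand 182 mm ahead of it and the grasp point (between the pads) lies 163 mm ahead of it; z points along the fingers, y is the line along which they close (so a half turn about z gives the same grasp; the last joint's range is limited). The gripper opens to 88 mm and grips with 3 to 60 N. Pads are 20 mm wide; open, the fingers measure 115 mm over their backs; the gripper's body (75 mm by 178 mm) begins 61 mm behind the grasp point.
Start: joints at [-1.189, 0.411, -0.013, 1.596, 0.006, 1.134, -0.082], TCP at [271.748, 562.828, 404.653] pointing down, gripper open.
Joint ranges: [-2.95, 2.95], [-0.29, 1.99], [-1.47, 1.44], [0.14, 2.54], [-1.03, 4.17], [0.13, 1.85], [-2.86, 2.86]. Speed limits (rad/s): [2.39, 2.39, 3.01, 3.01, 3.14, 3.14, 3.14].

## Interface

Orientations are given as a rotation vector (axis times angle).
In Python, from bench import bot, vision, models gives the robot as it stands.
- The arm moves only by the tool move_arm, never from a script. Its argument "series" is a list of rows, each a list of 3 entries, a list of its own where there are three numbers: the shift along the tool's x, y, z in units of 0.02 m (1.0 is 0.02 m), then the turn about the tool's z in units of 6 degrees (1.0 is 6 degrees), then the opening, from -1 (shut) to 1 (fully open), so that 0 is half open. In form: [[[tx, ty, tz], yaw, jaw], ...]. A call has exactly 5 rows; each row shifts and turns the commanded pose from where the row before left it, along the tool's axes as they then stand; what a row does not reach is not made up. A row lasts 1/12 s, in which the tool goes at most 41.7 mm and 7.16 degrees, less where a joint would pass 70% of its speed; a pose out of reach is approached as far as the arm can. A call with a number of a shift or a turn outside -1 to 1 is refused whole. A call with a gripper value outside its range is refused whole. The fingers move at their own pace and stop on an object; the grip force is fixed at half the most. Time passes only in rows, so rows that do not move let the fingers close, or fill a call up. It gives the time, the measured TCP pose, the force, the opening and the grip force at its end, in the units of the state.
- bot.observe(): the state, without advancing time (a new reading comes with each control period).
- vision.camera(name): name is "side" or "top" or "wrist"; returns a dict with "frame" (420x560x3 uint8, red, green, blue), "fov_y" (degrees; the focal length in pixels is half the picture's height over the tangent of half this angle, whatever the lens; pixels are square), "cx", "cy" (the principal point, pixels), "pose" (4x4, takes a point from camera to world coordinates). Camera axes: x right, y down, z forward; pixel columns grow to the right and rows downward; lengths in mm; the calibration is good to about 2 mm. A picture is of the moment at which its call begins. There is no depth.
- bot.close_job(): hands the job in; it is judged then, once.
Trained networks look in the newest picture that a camera, given by its name, has taken for a name from the list of things; names that differ only in an ending like _2 or _b are one class to them, and where a whole thing is asked for, a point or a joint stands for the part that bears it (a point fixed in the world has none). Each returns a list of dicts, best first, with "p" (0 to 1); they miss things now and then, are a little off and sometimes report something else, mostly with a low value. They report only what shows in the picture. A call takes as long as a camera call.
- models.find_in(camera, target): "box" ([left, top, width, height] as shares, 0 to 1, of the picture: columns of its width, rows of its height, round what is visible of it).
The state is a dict: "time_s": time; "joint_positions": joint angles; "joint_velocities": joint speeds; "joint_torque": joint torques, N m; "ee_pos": TCP position; "orientation": TCP orientation; "wrist_force": force on the tool from outside, world axes, zero at the start; "moment": the same for the moment, N m; "gripper_width": opening from 0.0 (shut) to 1.0 (fully open); "grip_force": force on a finger pad.
Only numpy, scipy, OpenCV 4.12 (cv2) and the standard library are available. Lean on these libraries where they do the work, as an engineer would, in place of code of your own. Each camera call takes 0.05 s, during which the arm holds its last target. There are 200 camera calls.

## Working session

There is one attempt and no reset: what is moved stays moved. The work goes in short steps, Python scripts to look and compute and a tool call to move; the robot and the scene stay as the last step left them, time stands still between calls to the robot, and variables do not carry over. Pictures are saved under pics/ and viewed, at most 10 in all, crops included, and the job is handed in when it is done.

Besides the shell and the picture viewer there is one more tool, called by a JSON object that holds its "fn" and its "kwargs", one argument or row to a line. move_arm: Moves the arm, as the interface text tells. Shifts and turns lie within -1 to 1; 1 stands for 0.02 m of shift or 6 degrees of turn. Its arguments: {"type":"object","properties":{"series":{"type":"array"}},"required":["series"]}

```bash
mkdir -p pics; cat > h.py <<'E'
import numpy as np, cv2
from bench import bot, vision, models
def cam(n):
    c=vision.camera(n); c['f']=c['frame'].shape[0]/2/np.tan(np.radians(c['fov_y'])/2); return c
def onplane(c,u,v,z):
    P=np.array(c['pose']); d=P[:3,:3]@np.array([(u-c['cx'])/c['f'],(v-c['cy'])/c['f'],1]); o=P[:3,3]
    return o+d*(z-o[2])/d[2]
def proj(c,p):
    P=np.array(c['pose']); q=P[:3,:3].T@(np.array(p)-P[:3,3]); return q[:2]/q[2]*c['f']+[c['cx'],c['cy']]
def save(c,n): cv2.imwrite(n,cv2.cvtColor(c['frame'],cv2.COLOR_RGB2BGR))
E
python3 - <<'E'
from h import *
s=bot.observe();print(s)
for n in ['top','side']:
    c=cam(n);save(c,f'pics/{n}0.png');print(n,c['f'],c['cx'],c['cy'],np.round(c['pose'],3).tolist())
    for t in ['case','lid','lid_rail','latch_swing','latch_pivot','latch_grip','bowl','plate','bottle']:
        try:
            for r in models.find_in(n,t)[:2]:
                b=np.array(r['box'])*[560,420,560,420];print(t,round(r['p'],2),b.round(1))
        except Exception as e: print(t,e)
E
```

```text
{'time_s': 0.0, 'joint_positions': array([-1.18919936,  0.41186819, -0.01270648,  1.59704571,  0.00558932,
        1.13430798, -0.08219949]), 'joint_velocities': array([-0.00034387,  0.00099016, -0.00081467, -0.00143212,  0.00075985,
       -0.00082546,  0.00061721]), 'joint_torque': array([ 2.38914308e-04, -5.87942970e+01,  6.42627608e-01, -2.91075844e+01,
       -5.35634311e-02,  1.80449575e-02,  9.77002219e-05]), 'ee_pos': array([271.66357859, 562.624084  , 403.82795702]), 'orientation': array([-7.00518323e-01, -3.06223654e+00,  2.47191520e-03]), 'wrist_force': array([-0.01080023,  0.04445383, -0.65602834]), 'moment': array([-0.00845906, -0.02362663,  0.00093756]), 'grip_force': 0.0, 'gripper_width': 0.9998967832485635}
top 479.66682723673614 281.33532813408203 209.8384980569275 [[0.02, -0.995, 0.096, 391.172], [-1.0, -0.019, 0.006, -5.244], [-0.004, -0.096, -0.995, 1446.221], [0.0, 0.0, 0.0, 1.0]]
case 0.59 [228.7 124.2 149.  128.7]
lid 0.75 [276.  124.5  79.   77. ]
lid 0.29 [310.2 212.4  66.1  15.8]
lid_rail 0.8 [279.9 126.   76.6  75.1]
latch_swing 0.81 [311.6 213.1  61.   13.2]
latch_pivot 0.81 [234.1 127.4 142.7 123.6]
latch_grip 0.78 [312.5 210.2  63.4  17.5]
bowl 0.71 [134.7 226.1  40.4  37.4]
bottle 0.92 [392.2 214.4  30.5  22.7]
side 437.2800117127952 285.0565698753327 215.7997133410928 [[0.934, -0.249, 0.255, 224.4], [-0.356, -0.65, 0.672, -854.594], [-0.002, -0.718, -0.696, 999.678], [0.0, 0.0, 0.0, 1.0]]
case 0.7 [284.1 199.   94.1  67.6]
case 0.59 [226.1 177.4 164.1 142. ]
lid 0.73 [284.  195.7  93.2  67.7]
lid_rail 0.69 [282.7 199.1  92.2  62.9]
lid_rail 0.61 [227.2 178.1 166.2 141.7]
latch_swing 0.86 [269.7 228.2  36.9  49.5]
latch_pivot 0.71 [229.6 176.3 161.6 143.4]
latch_grip 0.68 [272.5 226.4  34.7  50.2]
plate 0.65 [241.9 154.1  33.7  18. ]
bottle 0.79 [298.2 304.4  26.3  59.2]
bottle 0.68 [269.9 229.9  35.2  45.7]
```

View pics/top0.png

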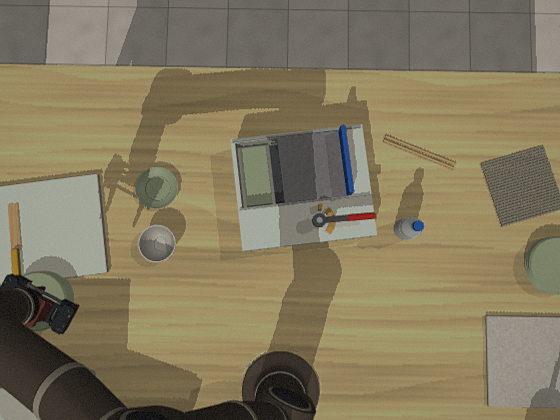

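View pics/side0.png

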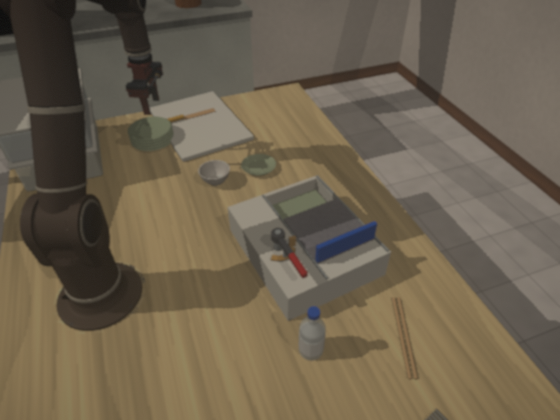

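```bash
python3 - <<'E'
from h import *
c=cam('top');f=c['frame'];save(c,'pics/t1.png')
cr=cv2.resize(cv2.cvtColor(f[115:260,222:432],cv2.COLOR_RGB2BGR),None,fx=3.8,fy=3.8,interpolation=cv2.INTER_CUBIC)
cv2.imwrite('pics/t1c.png',cr);print(cr.shape)
hsv=cv2.cvtColor(f,cv2.COLOR_RGB2HSV).astype(int);H,S,V=hsv[...,0],hsv[...,1],hsv[...,2]
win=np.zeros(H.shape,bool);win[110:260,225:385]=1
def fit(m,z):
    ys,xs=np.nonzero(m);p=np.array([onplane(c,x,y,z)[:2] for x,y in zip(xs,ys)]);r=cv2.minAreaRect(p.astype(np.float32));print(len(p),p.mean(0).round(1),r, [proj(c,[*q,z]).round(1).tolist() for q in cv2.boxPoints(r)])
fit(win&(H>105)&(H<130)&(S>130),165)
fit(win&((H<6)|(H>174))&(S>150)&(V>90),159)
for q in [(232.5,139),(362,125),(377,236),(241,251)]: print(onplane(c,*q,100).round(1))
E
```

```text
(551, 798, 3)
496 [ 654.2 -168.9] ((655.5498046875, -168.68336486816406), (190.70394897460938, 19.823871612548828), 7.829580783843994) [[346.6, 194.4], [353.9, 193.5], [344.7, 124.7], [337.5, 125.5]]
151 [ 501.9 -211.9] ((501.8480529785156, -211.84156799316406), (14.887511253356934, 71.62349700927734), 6.320770740509033) [[348.0, 220.3], [374.5, 217.9], [373.9, 212.4], [347.5, 214.8]]
[721.8 146.9 100. ]
[ 769.6 -223.2  100. ]
[ 452.4 -266.4  100. ]
[403.1 113.7 100. ]
```

View pics/t1c.png

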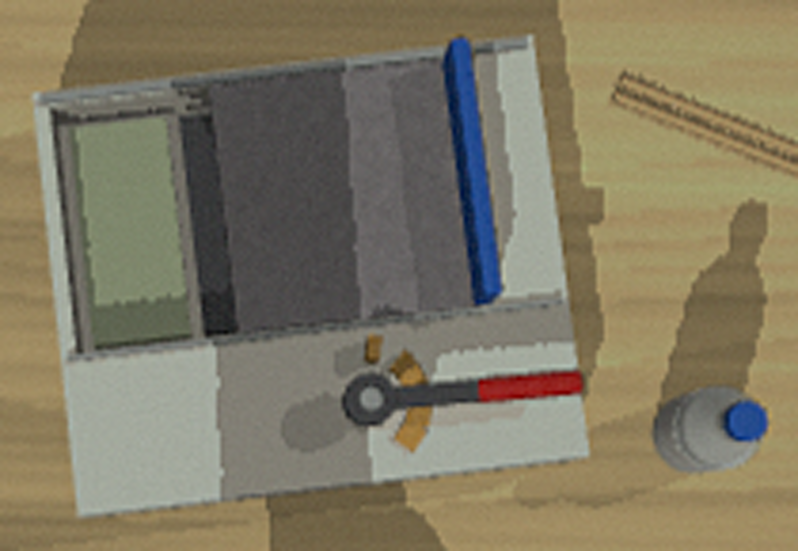

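The crop shows the rail at about 119 mm open (its top running from 342,126 to 350,193), the handle near swing 0 with its hub at (320,220), and the brass post at about (320,207). The case yaw is about 7.5° and its centre about (587,-57). I'll now travel high over the case.

{"fn": "move_arm", "kwargs": {
  "series": [
    [[-0.98,-0.75,0],0,-1],
    [[-0.98,-0.75,0],0,-1],
    [[-0.98,-0.75,0],0,-1],
    [[-0.98,-0.75,0],0,-1],
    [[-0.98,-0.75,0],0,-1]
  ]
}}

```text
time_s: 1.47
ee_pos: [327.8, 451.6, 404.7]
orientation: [0.7, 3.062, 0.0]
wrist_force: [-0.2, 0.2, 0.3]
gripper_width: 0.661
grip_force: 0.0
```

```bash
python3 - <<'E'
from h import *
c=cam('top')
C=np.array([586.7,-57.25]);a=np.radians(7.5);R=np.array([[np.cos(a),-np.sin(a)],[np.sin(a),np.cos(a)]])
def sw(u,v,z):
    q=R.T@(onplane(c,u,v,z)[:2]-C)-[-103,-30]; return np.hypot(*q).round(1),np.arctan2(q[0],-q[1]).round(3)
P=C+R@[-103,-30];print('pivot',P,[proj(c,[*P,z]).round(1) for z in(100,165)])
k=lambda x,y:(x/3.8+222,y/3.8+115)
print('hub',onplane(c,*k(371,398),160))
for n,x,y,z in [('post',373,340,132),('post',382,338,132),('post',381,362,132),('topend',394,366,116),('topend outer',404,350,116),('rampcnr',424,368,116),('land',410,450,106)]: print(n,sw(*k(x,y),z))
print('bottle',onplane(c,409,228,80),onplane(c,418,226,170))
s=bot.observe();print(s['time_s'],s['ee_pos'],s['orientation'],s['joint_positions'])
E
```

```text
pivot [ 488.49696505 -100.43754364] [array([317.9, 222. ]), array([319.7, 220.3])]
hub [ 490.38666691 -100.66282745  160.        ]
post (np.float64(46.3), np.float64(1.37))
post (np.float64(48.8), np.float64(1.239))
post (np.float64(31.7), np.float64(1.145))
topend (np.float64(35.4), np.float64(0.837))
topend outer (np.float64(49.3), np.float64(0.854))
rampcnr (np.float64(50.5), np.float64(0.458))
land (np.float64(46.0), np.float64(-0.891))
bottle [ 477.90676301 -361.25434952   80.        ] [ 477.98859517 -361.7505781   170.        ]
1.5167 [330.94011745 447.25631169 404.85103998] [ 0.70776124  3.05860791 -0.00328641] [-1.03932589  0.2941422   0.02207705  1.76646713 -0.00416915  1.08234739
  0.09976763]
```

{"fn": "move_arm", "kwargs": {
  "series": [
    [[-0.98,-0.75,0],0,-1],
    [[-0.98,-0.75,0],0,-1],
    [[-0.98,-0.75,0],0,-1],
    [[-0.98,-0.75,0],0,-1],
    [[-0.98,-0.75,0],0,-1]
  ]
}}

```text
time_s: 1.93
ee_pos: [383.4, 341.6, 404.8]
orientation: [0.7, 3.062, 0.001]
wrist_force: [0.9, 0.1, -0.5]
gripper_width: 0.231
grip_force: 0.0
```

{"fn": "move_arm", "kwargs": {
  "series": [
    [[-0.98,-0.75,0],0,-1],
    [[-0.98,-0.75,0],0,-1],
    [[-0.98,-0.75,0],0,-1],
    [[-0.98,-0.75,0],0,-1],
    [[-0.98,-0.75,0],0,-1]
  ]
}}

```text
time_s: 2.35
ee_pos: [439.1, 231.4, 404.9]
orientation: [0.7, 3.062, 0.001]
wrist_force: [0.1, 0.2, -0.9]
gripper_width: 0.009
grip_force: 0.0
```

{"fn": "move_arm", "kwargs": {
  "series": [
    [[-0.98,-0.75,0],0,-1],
    [[-0.98,-0.75,0],0,-1],
    [[-0.98,-0.75,0],0,-1],
    [[-0.98,-0.75,0],0,-1],
    [[-0.98,-0.75,0],0,-1]
  ]
}}

```text
time_s: 2.77
ee_pos: [494.8, 121.2, 404.9]
orientation: [0.7, 3.062, 0.001]
wrist_force: [0.6, 0.4, 0.3]
gripper_width: 0.003
grip_force: 0.0
```

{"fn": "move_arm", "kwargs": {
  "series": [
    [[-0.98,-0.75,0],0,-1],
    [[-0.98,-0.75,0],0,-1],
    [[-0.98,-0.75,0],0,-1],
    [[-0.98,-0.75,0],0,-1],
    [[-0.98,-0.75,0],0,-1]
  ]
}}

```text
time_s: 3.18
ee_pos: [550.4, 11.1, 404.8]
orientation: [0.7, 3.062, 0.0]
wrist_force: [1.0, -0.2, -0.7]
gripper_width: 0.005
grip_force: 0.0
```

{"fn": "move_arm", "kwargs": {
  "series": [
    [[-0.98,-0.75,0],0,-1],
    [[-0.98,-0.75,0],0,-1],
    [[-0.98,-0.75,0],0,-1],
    [[-0.98,-0.75,0],0,-1],
    [[-0.98,-0.75,0],0,-1]
  ]
}}

```text
time_s: 3.6
ee_pos: [606.2, -99.0, 404.7]
orientation: [0.7, 3.062, 0.0]
wrist_force: [-0.5, 0.8, -0.6]
gripper_width: 0.005
grip_force: 0.0
```

{"fn": "move_arm", "kwargs": {
  "series": [
    [[0,0,0],0.95,-1],
    [[0,0,0],0.95,-1],
    [[0,0,0],0.95,-1],
    [[0,0,0],0.95,-1],
    [[0,0,0],0.95,-1]
  ]
}}

```text
time_s: 4.02
ee_pos: [605.7, -98.0, 404.6]
orientation: [-1.44, -2.792, -0.0]
wrist_force: [0.7, 0.0, 0.2]
gripper_width: 0.005
grip_force: 0.0
```

{"fn": "move_arm", "kwargs": {
  "series": [
    [[0,0,0],0.95,-1],
    [[0,0,0],0.95,-1],
    [[0,0,0],0.95,-1],
    [[0,0,0],0.95,-1],
    [[0,0,0],0.95,-1]
  ]
}}

```text
time_s: 4.43
ee_pos: [605.7, -97.8, 404.7]
orientation: [2.082, 2.352, 0.0]
wrist_force: [0.4, -0.8, -0.8]
gripper_width: 0.009
grip_force: 0.0
```

```bash
cat >> h.py <<'E'
from scipy.spatial.transform import Rotation as Ro
C=np.array([587.5,-57.4]);a=np.radians(7.5);R=np.array([[np.cos(a),-np.sin(a)],[np.sin(a),np.cos(a)]])
def st():
    s=bot.observe();M=Ro.from_rotvec(s['orientation']).as_matrix()
    print('t',s['time_s'].__round__(2),'world',s['ee_pos'].round(1),'case',(R.T@(s['ee_pos'][:2]-C)).round(1),'tipz',round(s['ee_pos'][2]-182,1),'ydeg',np.degrees(np.arctan2(M[1,1],M[0,1])).round(1),'zax',M[:,2].round(3),'F',(R.T@s['wrist_force'][:2]).round(1),'q',s['joint_positions'].round(2));return s,M
E
python3 -c "
from h import *
st()"
```

```text
t 4.43 world [605.7 -97.8 404.7] case [ 12.8 -42.4] tipz 222.7 ydeg 7.0 zax [ 0.  0. -1.] F [ 0.3 -0.8] q [-0.33  0.43  0.57  1.65 -0.25  1.13  0.43]
```

{"fn": "move_arm", "kwargs": {
  "series": [
    [[-1,0.4,0],-0.1,-1],
    [[-1,0.4,0],0,-1],
    [[-1,0.4,0],0,-1],
    [[-1,0.4,0],0,-1],
    [[-1,0.3,0],0,-1]
  ]
}}

```text
time_s: 4.85
ee_pos: [657.5, -192.4, 404.5]
orientation: [-2.063, -2.369, -0.0]
wrist_force: [-0.7, -0.6, -0.8]
gripper_width: 0.002
grip_force: 0.0
```

{"fn": "move_arm", "kwargs": {
  "series": [
    [[-0.9,0,0.2],0,-1],
    [[0,0,1],0,-1],
    [[0,0,1],0,-1],
    [[0,0,1],0,-1],
    [[0,0,1],0,-1]
  ]
}}

```text
time_s: 5.27
ee_pos: [659.3, -209.8, 319.7]
orientation: [2.065, 2.368, 0.0]
wrist_force: [0.5, 0.2, 0.8]
gripper_width: 0.007
grip_force: 0.0
```

{"fn": "move_arm", "kwargs": {
  "series": [
    [[0,0,0.95],0,-1],
    [[0,0,0],0,-1],
    [[0.2,0,0],0,-1],
    [[0.2,0,0],0,-1],
    [[0.2,0,0],0,-1]
  ]
}}

```text
time_s: 5.68
ee_pos: [658.0, -197.7, 303.3]
orientation: [2.063, 2.367, 0.002]
wrist_force: [0.5, -0.5, -0.6]
gripper_width: 0.001
grip_force: 0.0
```

```bash
python3 -c "
from h import *
st()
c=cam('side');f=c['frame'];cv2.imwrite('pics/s2.png',cv2.resize(f[160:330,220:420,::-1],None,fx=3.5,fy=3.5))"
```

```text
t 5.68 world [ 658.  -197.7  303.3] case [  51.5 -148.3] tipz 121.3 ydeg 7.8 zax [ 0.002 -0.    -1.   ] F [ 0.4 -0.5] q [-0.11  0.65  0.52  1.56 -0.36  1.03  0.64]
```

View pics/s2.png

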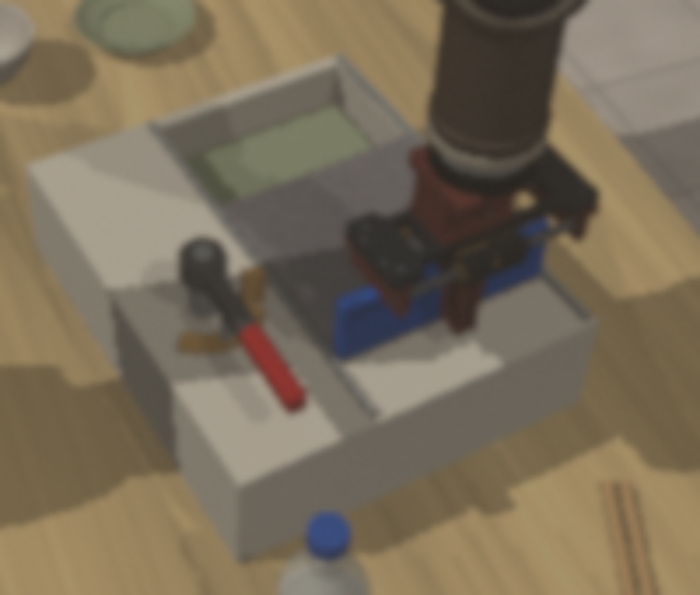

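The fingers stand just behind the blue rail at about (459,300) in the crop. I'll push it towards +y.

{"fn": "move_arm", "kwargs": {
  "series": [
    [[0.3,0,0],0,-1],
    [[0.4,0,0],0,-1],
    [[0.5,0,0],0,-1],
    [[0.5,0,0],0,-1],
    [[0.5,0,0],0,-1]
  ]
}}

```text
time_s: 6.15
ee_pos: [651.5, -153.7, 302.3]
orientation: [2.064, 2.367, 0.001]
wrist_force: [0.9, -2.9, 3.1]
gripper_width: 0.005
grip_force: 1.8
```

{"fn": "move_arm", "kwargs": {
  "series": [
    [[0.5,0,0],0,-1],
    [[0.5,0,0],0,-1],
    [[0.5,0,0],0,-1],
    [[0.5,0,0],0,-1],
    [[0.5,0,0],0,-1]
  ]
}}

```text
time_s: 6.57
ee_pos: [644.6, -103.8, 301.7]
orientation: [2.064, 2.368, 0.0]
wrist_force: [1.7, -3.4, 2.8]
gripper_width: 0.005
grip_force: 1.8
```

```bash
python3 -c "
from h import *
st()"
```

```text
t 6.57 world [ 644.6 -103.8  301.7] case [ 50.6 -53.4] tipz 119.7 ydeg 7.8 zax [ 0. -0. -1.] F [ 1.3 -3.6] q [-0.27  0.6   0.52  1.65 -0.34  0.98  0.51]
```

{"fn": "move_arm", "kwargs": {
  "series": [
    [[0.4,0,0],0,-1],
    [[0.3,0,0],0,-1],
    [[0.25,0,0],0,-1],
    [[0.2,0,0],0,-1],
    [[0.15,0,0],0,-1]
  ]
}}

```text
time_s: 6.98
ee_pos: [641.2, -78.6, 301.4]
orientation: [-2.064, -2.368, -0.0]
wrist_force: [3.2, -1.3, -1.1]
gripper_width: 0.009
grip_force: 1.6
```

{"fn": "move_arm", "kwargs": {
  "series": [
    [[0.1,0,0],0,-1],
    [[0.1,0,0],0,-1],
    [[0.1,0,0],0,-1],
    [[0,0,0],0,-1],
    [[0,0,0],0,-1]
  ]
}}

```text
time_s: 7.4
ee_pos: [640.1, -72.9, 301.4]
orientation: [-2.064, -2.367, 0.0]
wrist_force: [0.7, -0.3, 0.5]
gripper_width: 0.007
grip_force: 0.5
```

{"fn": "move_arm", "kwargs": {
  "series": [
    [[0.1,0,0],0,-1],
    [[0.1,0,0],0,-1],
    [[0.1,0,0],0,-1],
    [[0,0,0],0,-1],
    [[0,0,0],0,-1]
  ]
}}

```text
time_s: 7.82
ee_pos: [639.3, -67.5, 301.5]
orientation: [-2.065, -2.368, 0.001]
wrist_force: [0.8, -4.2, -1.6]
gripper_width: 0.005
grip_force: 2.2
```

{"fn": "move_arm", "kwargs": {
  "series": [
    [[0.1,0,0],0,-1],
    [[0.1,0,0],0,-1],
    [[0,0,0],0,-1],
    [[0,0,0],0,-1],
    [[0,0,0],0,-1]
  ]
}}

```text
time_s: 8.23
ee_pos: [639.0, -66.8, 301.5]
orientation: [2.066, 2.361, -0.005]
wrist_force: [5.1, -12.6, -4.4]
gripper_width: 0.007
grip_force: 6.9
```

```bash
python3 -c "
from h import *
st()"
```

```text
t 8.23 world [639.  -66.8 301.5] case [ 49.8 -16. ] tipz 119.5 ydeg 7.6 zax [ 0.001 -0.005 -1.   ] F [  3.4 -13.1] q [-0.33  0.58  0.53  1.68 -0.34  0.97  0.45]
```

The wrist force rose to 13 N and the rail has stopped, so the lid is home. I'll back off, lift, and go to the front side of the handle.

{"fn": "move_arm", "kwargs": {
  "series": [
    [[-0.5,0,0],0,-1],
    [[-0.7,0,0],0,-1],
    [[-0.5,0,-1],0,-1],
    [[0,0,-1],0,-1],
    [[0,0,-1],0,-1]
  ]
}}

```text
time_s: 8.65
ee_pos: [643.4, -98.0, 362.1]
orientation: [-2.065, -2.366, 0.001]
wrist_force: [0.8, 0.8, 0.4]
gripper_width: 0.008
grip_force: 0.0
```

{"fn": "move_arm", "kwargs": {
  "series": [
    [[0,0,-1],0,-1],
    [[-0.4,-1,-0.2],0,-1],
    [[-0.4,-1,0],0,-1],
    [[-0.4,-1,0],0,-1],
    [[-0.4,-1,0],0,-1]
  ]
}}

```text
time_s: 9.07
ee_pos: [567.8, -139.8, 385.8]
orientation: [-2.063, -2.368, -0.002]
wrist_force: [-0.6, 0.1, -0.2]
gripper_width: 0.007
grip_force: 0.0
```

{"fn": "move_arm", "kwargs": {
  "series": [
    [[-0.6,-1,0],0,-1],
    [[-0.6,-1,0],0,-1],
    [[-0.6,-1,0],0,-1],
    [[-0.6,-1,0],0,-1],
    [[-0.6,-1,0],0,-1]
  ]
}}

```text
time_s: 9.48
ee_pos: [476.8, -213.1, 385.8]
orientation: [-2.063, -2.368, -0.002]
wrist_force: [0.3, -0.4, 0.7]
gripper_width: 0.007
grip_force: 0.0
```

```bash
python3 -c "
from h import *
st()
c=cam('top');f=c['frame'];save(c,'pics/t3.png')
hsv=cv2.cvtColor(f,cv2.COLOR_RGB2HSV).astype(int);H,S=hsv[...,0],hsv[...,1]
m=np.zeros(H.shape,bool);m[110:260,225:385]=1
for mm,z in((m&(H>105)&(H<130)&(S>130),165),(m&((H<6)|(H>174))&(S>150)&(hsv[...,2]>90),159)):
  ys,xs=np.nonzero(mm);p=np.array([R.T@(onplane(c,x,y,z)[:2]-C) for x,y in zip(xs,ys)]);print(len(p),p.mean(0),p.min(0),p.max(0))
"
```

```text
t 9.48 world [ 476.8 -213.1  385.8] case [-130.1 -140. ] tipz 203.8 ydeg 7.9 zax [ 0.     0.001 -1.   ] F [ 0.2 -0.4] q [-0.19  0.28  0.63  1.9  -0.2   1.02  0.67]
377 [50.45441616 -0.14223088] [ -90.39462279 -159.0805477 ] [147.61502704   8.30170749]
46 [-103.78149079 -118.04079385] [-110.76610971 -129.05874017] [ -96.1766614  -106.66800879]
```

{"fn": "move_arm", "kwargs": {
  "series": [
    [[-0.5,-0.6,0],0,-1],
    [[0,0,1],0,-1],
    [[0,0,1],0,-1],
    [[0,0,1],0,-1],
    [[0,0,1],0,-1]
  ]
}}

```text
time_s: 9.95
ee_pos: [467.3, -224.1, 305.1]
orientation: [-2.064, -2.368, -0.002]
wrist_force: [0.3, -0.4, -0.6]
gripper_width: 0.006
grip_force: 0.0
```

{"fn": "move_arm", "kwargs": {
  "series": [
    [[0,0,0.2],0,-1],
    [[0,0,0],0,-1],
    [[0,0.2,0],0,-1],
    [[0,0.2,0],0,-1],
    [[0,0,0],0,-1]
  ]
}}

```text
time_s: 10.37
ee_pos: [476.6, -223.0, 302.8]
orientation: [2.062, 2.367, 0.002]
wrist_force: [0.0, 1.2, 0.9]
gripper_width: 0.004
grip_force: 0.0
```

```bash
python3 -c "
from h import *
st()
c=cam('side');f=c['frame'];cv2.imwrite('pics/s3.png',cv2.resize(f[160:330,220:420,::-1],None,fx=3.5,fy=3.5))"
```

```text
t 10.37 world [ 476.6 -223.   302.8] case [-131.6 -149.7] tipz 120.8 ydeg 7.9 zax [ 0.003 -0.    -1.   ] F [0.2 1.2] q [-0.12  0.4   0.59  1.98 -0.3   0.85  0.77]
```

View pics/s3.png

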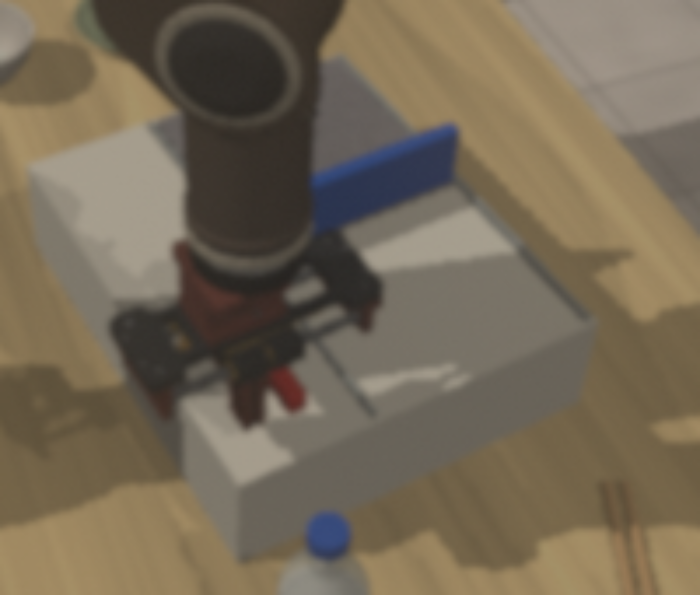

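The fingers at (249,395) stand just in front of the red grip at (285,390), and the lid is home. I'll sweep anticlockwise along an arc.

{"fn": "move_arm", "kwargs": {
  "series": [
    [[-0.06,0.2,0],-0.3,-1],
    [[-0.07,0.3,0],-0.48,-1],
    [[-0.07,0.3,0],-0.48,-1],
    [[-0.07,0.3,0],-0.48,-1],
    [[-0.07,0.3,0],-0.48,-1]
  ]
}}

```text
time_s: 10.83
ee_pos: [503.9, -223.5, 302.1]
orientation: [-1.773, -2.593, 0.0]
wrist_force: [-2.7, -0.1, -0.2]
gripper_width: 0.009
grip_force: 1.0
```

```bash
cat >> h.py <<'E'
def arc():
    s,M=st(); P=C+R@[-103,-30]; d=M.T@np.append(P-s['ee_pos'][:2],0); off=np.degrees(np.arctan2(M[1,1],M[0,1]))-7.5
    F=M.T@s['wrist_force']; q=R.T@(s['ee_pos'][:2]-P)
    ang=np.arctan2(q[0],-q[1]); print('pivot in tool',d.round(1),'yaw swing',np.radians(off).round(3),'finger-based swing',(ang+np.arcsin(22.5/np.hypot(*q))).round(3),'F tool',F.round(1),'grip',s['grip_force'])
E
python3 -c "
from h import *
arc()"
```

```text
t 10.83 world [ 503.9 -223.5  302.1] case [-104.5 -153.8] tipz 120.1 ydeg 21.3 zax [-0. -0. -1.] F [-2.7  0.3] q [-0.07  0.43  0.52  1.91 -0.28  0.87  0.96]
pivot in tool [119.9  31.   -0. ] yaw swing 0.241 finger-based swing 0.17 F tool [ 0.9 -2.5  0.2] grip 0.9998729580547661
```

{"fn": "move_arm", "kwargs": {
  "series": [
    [[-0.06,0.24,0],-0.38,-1],
    [[-0.06,0.24,0],-0.38,-1],
    [[-0.06,0.24,0],-0.38,-1],
    [[-0.06,0.24,0],-0.38,-1],
    [[-0.06,0.24,0],-0.38,-1]
  ]
}}

```text
time_s: 11.25
ee_pos: [527.3, -219.2, 302.1]
orientation: [-1.508, -2.754, 0.002]
wrist_force: [-7.8, -3.3, 0.8]
gripper_width: 0.007
grip_force: 4.5
```

{"fn": "move_arm", "kwargs": {
  "series": [
    [[-0.05,0.2,0],-0.32,-1],
    [[-0.05,0.2,0],-0.32,-1],
    [[-0.05,0.2,0],-0.32,-1],
    [[-0.05,0.2,0],-0.32,-1],
    [[-0.05,0.2,0],-0.32,-1]
  ]
}}

```text
time_s: 11.67
ee_pos: [545.3, -212.7, 302.1]
orientation: [-1.275, -2.869, 0.005]
wrist_force: [-11.5, -7.6, 5.2]
gripper_width: 0.007
grip_force: 7.2
```

```bash
python3 -c "
from h import *
arc()"
```

```text
t 11.67 world [ 545.3 -212.7  302.1] case [ -62.1 -148.5] tipz 120.1 ydeg 42.1 zax [-0.004 -0.002 -1.   ] F [-12.4  -6. ] q [-0.02  0.47  0.42  1.82 -0.24  0.9   1.24]
pivot in tool [120.7  33.6  -0. ] yaw swing 0.604 finger-based swing 0.513 F tool [  2.1 -13.6  -5.1] grip 7.208807158749551
```

{"fn": "move_arm", "kwargs": {
  "series": [
    [[-0.05,0.2,0],-0.32,-1],
    [[-0.05,0.2,0],-0.32,-1],
    [[-0.05,0.2,0],-0.32,-1],
    [[-0.05,0.2,0],-0.32,-1],
    [[-0.05,0.2,0],-0.32,-1]
  ]
}}

```text
time_s: 12.08
ee_pos: [563.2, -202.6, 302.4]
orientation: [-1.032, -2.967, 0.006]
wrist_force: [-0.7, -2.1, -0.0]
gripper_width: 0.01
grip_force: 0.2
```

```bash
python3 -c "
from h import *
arc()"
```

```text
t 12.08 world [ 563.2 -202.6  302.4] case [ -43.  -140.8] tipz 120.4 ydeg 51.6 zax [-0.002 -0.003 -1.   ] F [-1. -2.] q [-0.01  0.49  0.38  1.79 -0.22  0.91  1.36]
pivot in tool [121.2  34.1  -0.2] yaw swing 0.77 finger-based swing 0.676 F tool [-0.7 -2.1  0. ] grip 0.2195621379360091
```

{"fn": "move_arm", "kwargs": {
  "series": [
    [[-0.03,0.12,0],-0.19,-1],
    [[-0.03,0.12,0],-0.19,-1],
    [[-0.03,0.12,0],-0.19,-1],
    [[-0.03,0.12,0],-0.19,-1],
    [[0,0,0],0,-1]
  ]
}}

```text
time_s: 12.5
ee_pos: [572.6, -194.1, 302.7]
orientation: [0.909, 3.005, -0.001]
wrist_force: [-0.6, -3.6, 2.3]
gripper_width: 0.003
grip_force: 1.8
```

```bash
python3 -c "
from h import *
arc()
c=cam('side');f=c['frame'];cv2.imwrite('pics/s4.png',cv2.resize(f[160:330,220:420,::-1],None,fx=3.5,fy=3.5))"
```

```text
t 12.5 world [ 572.6 -194.1  302.7] case [ -32.6 -133.6] tipz 120.7 ydeg 56.3 zax [ 0.002 -0.001 -1.   ] F [-1.1 -3.4] q [-0.01  0.49  0.35  1.77 -0.21  0.91  1.41]
pivot in tool [121.2  31.7  -0.3] yaw swing 0.852 finger-based swing 0.777 F tool [-1.5 -3.3 -2.3] grip 1.7699464067118242
```

View pics/s4.png

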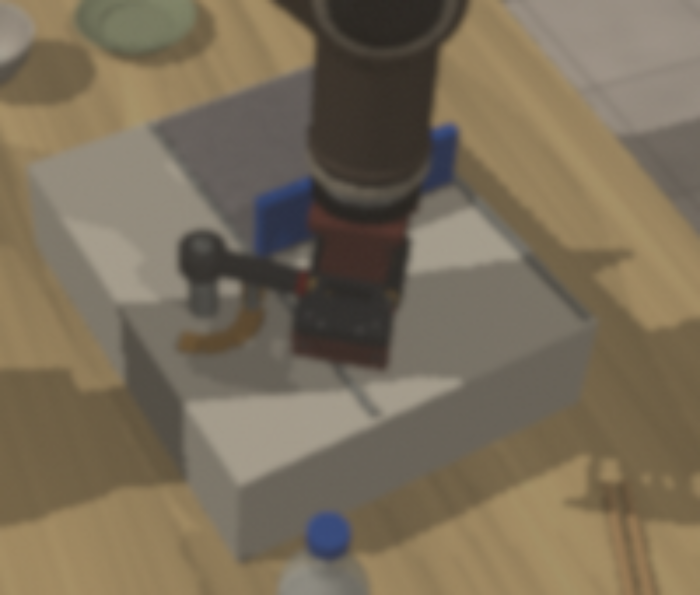

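The handle is lifted: the hub has risen to about (202,252) in the crop and the roller is near the end of the cam top. I'll continue gently.

{"fn": "move_arm", "kwargs": {
  "series": [
    [[-0.03,0.12,0],-0.19,-1],
    [[-0.03,0.12,0],-0.19,-1],
    [[-0.02,0.1,0],-0.16,-1],
    [[0,0,0],0,-1],
    [[0,0,0],0,-1]
  ]
}}

```text
time_s: 12.97
ee_pos: [577.5, -187.8, 301.4]
orientation: [-0.824, -3.031, -0.001]
wrist_force: [-0.2, -0.1, 0.1]
gripper_width: 0.001
grip_force: 0.0
```

{"fn": "move_arm", "kwargs": {
  "series": [
    [[-0.02,0.1,0],-0.16,-1],
    [[-0.02,0.1,0],-0.16,-1],
    [[0,0,0],0,-1],
    [[0,0,0],0,-1],
    [[0,0,0],0,-1]
  ]
}}

```text
time_s: 13.38
ee_pos: [580.0, -185.5, 301.6]
orientation: [0.774, 3.045, 0.0]
wrist_force: [-1.0, 0.7, -0.1]
gripper_width: 0.005
grip_force: 0.0
```

```bash
python3 -c "
from h import *
arc()"
```

```text
t 13.38 world [ 580.  -185.5  301.6] case [ -24.2 -126. ] tipz 119.6 ydeg 61.5 zax [ 0.  0. -1.] F [-0.9  0.9] q [-0.01  0.5   0.33  1.76 -0.2   0.91  1.47]
pivot in tool [120.2  31.2   0. ] yaw swing 0.942 finger-based swing 0.87 F tool [1.2 0.2 0.1] grip 0.0
```

```bash
python3 -c "
from h import *
c=cam('side');f=c['frame'];cv2.imwrite('pics/s5.png',cv2.resize(f[200:290,250:380,::-1],None,fx=6,fy=6,interpolation=cv2.INTER_CUBIC))"
```

```text
(no output)
```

View pics/s5.png

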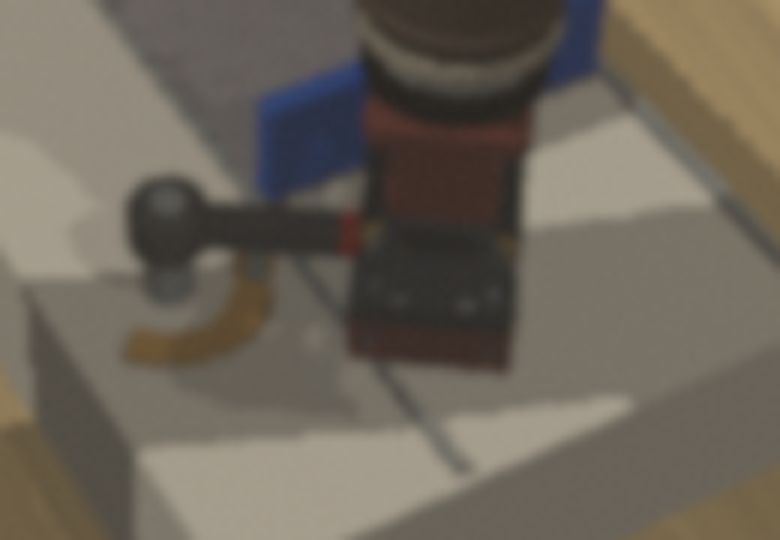

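```bash
python3 -c "
from h import *
c=cam('side');f=c['frame'];n=cv2.resize(f[160:330,220:420,::-1],None,fx=3.5,fy=3.5)
ref=cv2.imread('pics/s4.png');
def hub(im): # dark hub top cap
  g=cv2.cvtColor(im,cv2.COLOR_BGR2GRAY)[215:345,165:245].astype(np.float32);return g
T=hub(ref)[8:62,8:58]
for nm,im in(('s2',cv2.imread('pics/s2.png')),('s4',ref),('now',n)):
  r=cv2.matchTemplate(hub(im),T,cv2.TM_CCOEFF_NORMED);_,v,_,l=cv2.minMaxLoc(r);print(nm,v,l,'px',l[1]/3.5)
P=C+R@[-103,-30]
for z in(160,165,174): print(proj(c,[*P,z]))
"
```

```text
s2 0.9810736179351807 (8, 16) px 4.571428571428571
s4 1.0 (8, 8) px 2.2857142857142856
now 0.9958822727203369 (8, 20) px 5.714285714285714
[277.51356965 233.68655292]
[277.48794681 232.38018986]
[277.44143451 230.00879151]
```

Measured against the lifted picture, the hub has dropped about 13 mm (against about 9 mm for the flat land), so the handle is in the notch. I'll back off and lift away.

{"fn": "move_arm", "kwargs": {
  "series": [
    [[0,-0.5,0],0,-1],
    [[0,-0.5,0],0,-1],
    [[0,-0.5,-0.5],0,-1],
    [[0,0,-1],0,-1],
    [[0,0,-1],0,-1]
  ]
}}

```text
time_s: 13.9
ee_pos: [564.3, -214.0, 352.4]
orientation: [-0.778, -3.042, 0.001]
wrist_force: [0.2, 0.5, -0.2]
gripper_width: 0.006
grip_force: 0.0
```

{"fn": "move_arm", "kwargs": {
  "series": [
    [[0,0,-1],0,-1],
    [[0,0,-1],0,-1],
    [[0,0,-1],0,-1],
    [[0,0,-1],0,-1],
    [[0,0,0],0,-1]
  ]
}}

```text
time_s: 14.32
ee_pos: [565.4, -213.8, 436.7]
orientation: [0.775, 3.037, -0.0]
wrist_force: [0.2, 0.5, 0.6]
gripper_width: 0.008
grip_force: 0.0
```

```bash
python3 -c "
from h import *
st()
c=cam('side');f=c['frame'];n=cv2.resize(f[160:330,220:420,::-1],None,fx=3.5,fy=3.5);cv2.imwrite('pics/s6.png',n)
ref=cv2.imread('pics/s4.png')
hub=lambda im:cv2.cvtColor(im,cv2.COLOR_BGR2GRAY)[215:345,165:245]
print(cv2.minMaxLoc(cv2.matchTemplate(hub(n),hub(ref)[8:62,8:58],cv2.TM_CCOEFF_NORMED)))
for k in ('bowl','plate','bottle'): print(k,[(np.array(r['box'])*[560,420,560,420]).round(1).tolist() for r in models.find_in('side',k)[:2]])
"
```

```text
t 14.32 world [ 565.4 -213.8  436.7] case [ -42.3 -152.2] tipz 254.7 ydeg 61.4 zax [ 0.006 -0.002 -1.   ] F [0.3 0.5] q [ 0.01  0.36  0.37  1.63 -0.14  1.17  1.48]
(-0.6913549304008484, 0.9929619431495667, (30, 61), (8, 21))
bowl [[200.5, 159.9, 31.2, 26.9]]
plate [[239.6, 153.1, 33.9, 21.3]]
bottle [[298.2, 307.2, 27.4, 55.3]]
```

View pics/s6.png

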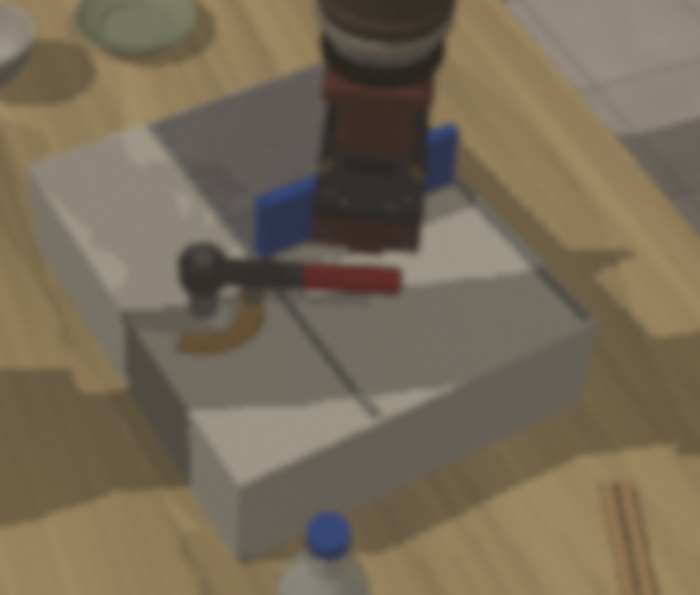

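The hub sits 14 mm below the cam top, so the handle is fully in the notch. The bar points to (400,280) in the crop, the rail is home, and the arm is clear.

```bash
python3 -c "
from h import *
print(bot.close_job())"
```

```text
the job is handed in; nothing more can be done
None
```

The lid is home and the red latch handle is seated in the low notch by the last camera measurements; the arm is clear, bowl, plate and bottle look unmoved, and the job is handed in, though no verdict came back.

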